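# Tip the middle parts case out of the bench rack

### The job

Five hard parts cases stand packed in the plywood rack. Take the one in the middle by its carrying handle, tip its top out towards the open front of the rack while its foot is still behind the front lip, pull it free, and stand it upright in the middle of the black rubber mat. Leave the two cases right beside it standing in their places in the rack.

Things in the scene. Friction and masses are not known exactly. Their poses are not given: they have to be found in the camera images.
- middle_case: Middle of five packed cases, white plastic, 90 deep (x), 36 wide (y), 125 mm high, ~0.3 kg. Origin: centre of underside; z up, -x to its front. On top stands a black bar handle along x: 60 long, 12 mm wide, centred at x = -10 mm, bar from z = 156 to 170 mm, open below between 10 mm posts at its ends. The two end cases, 75 mm to either side, look the same, handle too; the next ones have none standing.
- rack: Fixed plywood rack holding the row. Origin: centre of underside; front (-x) is open. Floor 12 mm thick; front lip 18 mm above the floor, 2 to 6 mm before the cases. A steel keeper bar runs 16 mm above the tall cases over their rear 13 to 17 mm: no lifting straight up. Tipped 12 degrees or more (20 is ample) about its lower front edge, a case is clear of it and lifts out over the lip.
- low_case: Neighbour of the middle case, on its left or right, 1.5 mm away: 90 x 36 x 95 mm high, same white plastic, with a round black knob on top (22 mm across, 24 mm high). Loose. Origin: centre of underside, axes as the middle case.
- plain_case: Neighbour of the middle case on its other side, 1.5 mm away: 90 x 36 x 125 mm high, same white plastic, its handle folded flat on top (5 mm high). Loose. Origin: centre of underside, axes as the middle case.
- mat: Black rubber mat lying fixed on the bench to one side of the rack, left or right, 200 mm (x) by 180 mm (y), 3 mm thick. Origin: centre of its underside, on the bench top; z up.

How it is judged (in metres and radians):
On the way:
1. the middle case is tipped at least 11 degrees with its foot still down in the rack (angle between middle_case's own z axis and vertical above 0.2 rad and height (world z) of middle_case below 0.055 m and distance of middle_case from where it was at the start of the episode below 0.06 m), for 0.1 s.
At the end, for the whole second after the job is handed in: The middle case stands on the mat, upright within 10 degrees, its foot's centre within 40 mm of the mat's centre, at rest; the low case and the plain case beside its old place are upright within 10 degrees and within 25 mm of where they started (horizontal distance between middle_case and mat below 0.04 m and angle between each of middle_case, low_case, plain_case's own z axis and vertical below 0.17 rad and z of middle_case in the frame of mat between 0 and 0.008 m and linear speed of middle_case below 0.02 m/s and distance of each of low_case, plain_case from where it was at the start of the episode below 0.025 m); the robot touches nothing.
It also fails if it takes over 48 s, if anything falls off the work surface, if the arm or the gripper's body presses on something with over 40 N, if the wrist force passes 120 N, or if a joint passes its speed limit or range.

### The arm

A 6-joint arm with a two-finger parallel gripper is mounted at the origin on the work surface. World frame = base frame: x ahead of the robot, y to its left, z up, the work surface at z = 0. Lengths are in mm, angles in rad, forces in N, time in s.
With the tool pointing down it reaches from about 350 to 875 mm from the base axis. Payload 4.2 kg.
Tool frame: the origin (TCP) lies at the very end of the fingers, on their centre line; the grasp point (between the pads) lies 19 mm behind it; z points along the fingers, y is the line along which they close (so a half turn about z gives the same grasp; the last joint's range is limited). The gripper opens to 85 mm and grips with 20 to 120 N. Pads are 22 mm wide; open, the fingers measure 114 mm over their backs; the gripper's body (76 mm by 85 mm) begins 54 mm behind the grasp point. The pads swing forward as they close: fully open they stand 13 mm farther back than shut.
Start: joints at [1.585, 0.385, 0.008, 0, -1.194, -0.259], TCP at [151.445, 606.353, 231.312] pointing down, gripper open.
Joint ranges: [-3.14, 3.14], [-1.21, 2.06], [-1.07, 1.41], [-3.16, 2.05], [-2.99, -0.16], [-3.1, 3.1]. Speed limits (rad/s): [2.79, 2.79, 3.14, 3.14, 3.14, 3.14].

### API

Orientations are given as a unit quaternion [x, y, z, w].
In Python, from bench import arm gives the robot as it stands.
- The arm moves only by the tool servo_tool, never from a script. Its argument "rows" is a list that holds one entry, the list of rows, each a list of 7 numbers: the finger opening in mm, from 0 to 85.4, then the shift along the tool's x, y, z in mm, then the turn, a rotation vector about the tool's x, y, z in rad. A call has 1 to 10 rows; each row is the pose to reach, as a shift and turn from the pose commanded when the call began, along the tool's axes at that moment; what a row does not reach only later rows make up. A row lasts 1/8 s, in which the tool goes at most 62.5 mm and 10.7 degrees, less where a joint would pass 70% of its speed; a pose out of reach is approached as far as the arm can. A call with a gripper value outside its range is refused whole. The fingers move at their own pace and stop on an object; the grip force is fixed at half the most. Time passes only in rows, so rows that repeat a pose let the fingers close. It gives the time, the measured TCP pose, the force, the opening and the grip force at its end, in the units of the state.
- arm.read_state(): the state, without advancing time (a new reading comes with each control period).
- arm.get_image(name): name is "side" or "top" or "wrist"; returns the picture (400x640x3 uint8, red, green, blue); there is no depth.
- arm.camera_params(name): a dict with "intrinsics" (3x3 intrinsics, pixels), "R" (3x3) and "t" (3): a world point X has camera coordinates R X + t. Camera axes: x right, y down, z forward; pixel columns grow to the right and rows downward; lengths in mm; the calibration is good to about 2 mm. A picture is of the moment at which its call begins: read the wrist's pose just before it. camera_params takes no time and is no camera call; for the wrist camera it gives the pose at the moment of the call.
- arm.job_done(): hands the job in; it is judged then, once.
The state is a dict: "clock": time; "joints": joint angles; "joint_vel": joint speeds; "joint_efforts": joint torques, N m; "position": TCP position; "ee_rot": TCP orientation; "contact_force": force on the tool from outside, world axes, zero at the start; "wrist_torque": the same for the moment, N m; "gripper_width": finger opening in mm; "grasp_force": force on a finger pad.
Only numpy, scipy, OpenCV 4.12 (cv2) and the standard library are available. Lean on these libraries where they do the work, as an engineer would, in place of code of your own. Each camera call takes 0.05 s, during which the arm holds its last target. There are 200 camera calls.

## Working session

There is one attempt and no reset: what is moved stays moved. The work goes in short steps, Python scripts to look and compute and a tool call to move; the robot and the scene stay as the last step left them, time stands still between calls to the robot, and variables do not carry over. Pictures are saved under pics/ and viewed, at most 10 in all, crops included, and the job is handed in when it is done.

Besides the shell and the picture viewer there is one more tool, called after ">>>" as name([rows], argument=value, ...), one row to a line, values as JSON. servo_tool: Moves the arm, as the interface text tells. Its arguments: {"type":"object","properties":{"rows":{"type":"array"}},"required":["rows"]}

```bash
mkdir -p pics
python3 - <<'E'
from bench import arm
import cv2,numpy as np
s=arm.read_state(); print(s['clock'],s['position'],s['ee_rot'],s['gripper_width'])
for n in ['side','top','wrist']:
    p=arm.camera_params(n); print(n,np.round(p['intrinsics'],1).tolist(),np.round(p['R'],4).tolist(),np.round(p['t'],1).tolist())
    cv2.imwrite(f'pics/{n}0.png',arm.get_image(n)[:,:,::-1])
E
```

```text
0.0 [151.29996734 605.79466124 230.21807871] [ 9.92508893e-01 -1.22167466e-01 -8.43916540e-05  1.09581915e-03] 85.37440772933478
side [[493.2, 0.0, 327.3], [0.0, 493.2, 199.0], [0.0, 0.0, 1.0]] [[0.2324, 0.9726, 0.0025], [0.8882, -0.2112, -0.408], [-0.3963, 0.097, -0.913]] [-130.0, -525.1, 1235.1]
top [[467.0, 0.0, 325.5], [0.0, 467.0, 200.5], [0.0, 0.0, 1.0]] [[0.0133, -0.9999, -0.0014], [-0.9907, -0.013, -0.1351], [0.1351, 0.0031, -0.9908]] [-2.4, 609.7, 936.7]
wrist [[305.2, 0.0, 313.7], [0.0, 305.2, 201.3], [0.0, 0.0, 1.0]] [[-0.2435, -0.9699, 0.0025], [-0.9354, 0.2355, 0.2639], [-0.2565, 0.0619, -0.9646]] [624.5, -35.8, 378.0]
```

View pics/top0.png

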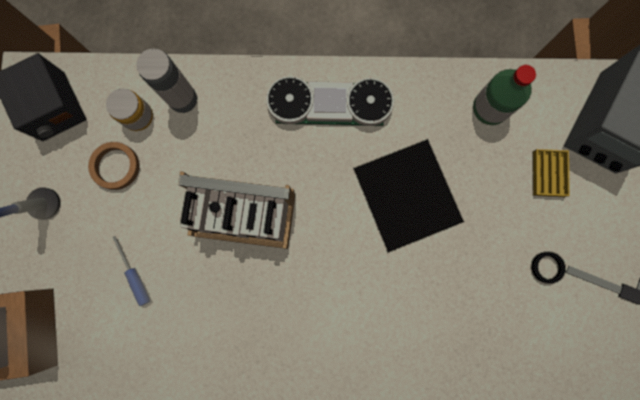

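View pics/side0.png

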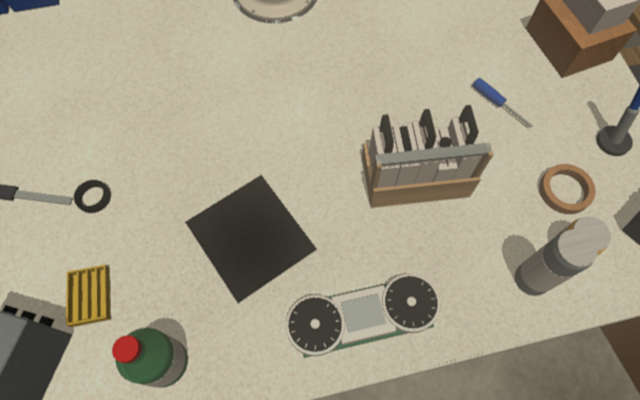

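The top view shows the rack near (235,212), its front facing down the picture towards the robot. The middle case's black handle is near (230,214), with the knob of the low case to its left at (214,207). The mat has corners at about (354,170), (429,141), (463,220) and (389,250). The side view shows the middle handle near (427,128). Next I'll enlarge both crops.

```bash
cat > h.py <<'E'
from bench import arm
import cv2,numpy as np
def cam(n):
    p=arm.camera_params(n); return [np.array(p[k],float) for k in('intrinsics','R','t')]
def ray(c,uv):
    K,R,t=c; d=R.T@np.linalg.solve(K,[uv[0],uv[1],1.]); return -R.T@t,d
def onz(c,uv,z):
    o,d=ray(c,uv); return o+d*(z-o[2])/d[2]
def proj(c,X):
    K,R,t=c; q=K@(R@np.array(X,float)+t); return q[:2]/q[2]
def tri(c1,u1,c2,u2):
    (o1,d1),(o2,d2)=ray(c1,u1),ray(c2,u2)
    s=np.linalg.lstsq(np.c_[d1,-d2],o2-o1,rcond=None)[0]
    a,b=o1+d1*s[0],o2+d2*s[1]; return (a+b)/2,np.linalg.norm(a-b)
E
python3 - <<'E'
from h import *
a=cv2.imread('pics/top0.png');b=cv2.imread('pics/side0.png')
A=cv2.resize(a[165:255,170:303],None,fx=6,fy=6,interpolation=2)[:, :800]
cv2.imwrite('pics/topc.png',A)
B=cv2.resize(b[95:215,350:505],None,fx=5,fy=5,interpolation=2); cv2.imwrite('pics/sidec.png',B)
ct,cs=cam('top'),cam('side')
for im,c,(r0,r1,c0,c1) in((a,ct,(120,270,340,480)),(b,cs,(165,310,175,325))):
    m=np.zeros(im.shape[:2],np.uint8); m[r0:r1,c0:c1]=(im[r0:r1,c0:c1].max(2)<70)*255
    k=max(cv2.findContours(m,0,1)[0],key=cv2.contourArea)
    box=cv2.boxPoints(cv2.minAreaRect(k)); P=np.array([onz(c,u,3) for u in box]); print(np.round(P[:,:2],1).tolist(),P.mean(0).round(1),[round(np.linalg.norm(P[i]-P[i-1]),1) for i in range(4)])
E
```

```text
[[687.9, -54.0], [759.6, -221.1], [573.0, -292.2], [504.7, -128.6]] [ 631.3 -174.     3. ] [np.float64(197.8), np.float64(181.8), np.float64(199.6), np.float64(177.3)]
[[575.4, -293.3], [497.4, -122.8], [689.9, -54.8], [754.4, -217.2]] [ 629.3 -172.     3. ] [np.float64(194.6), np.float64(187.5), np.float64(204.1), np.float64(174.7)]
```

View pics/topc.png

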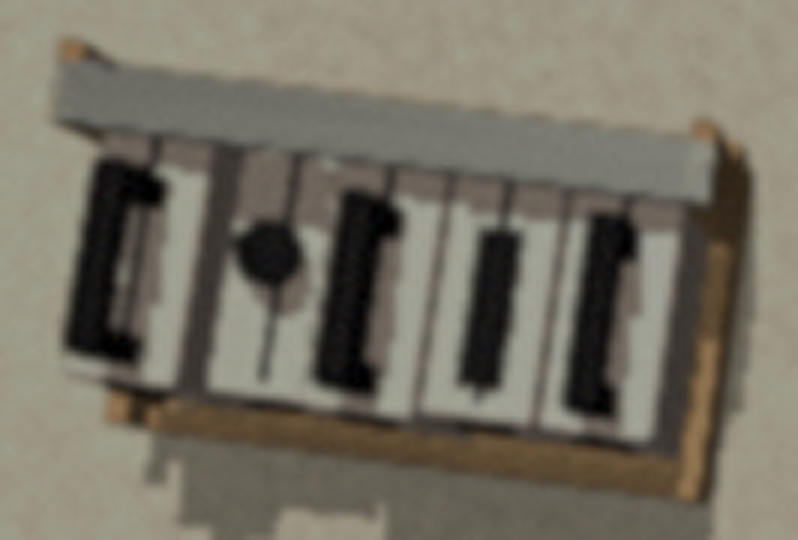

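View pics/sidec.png

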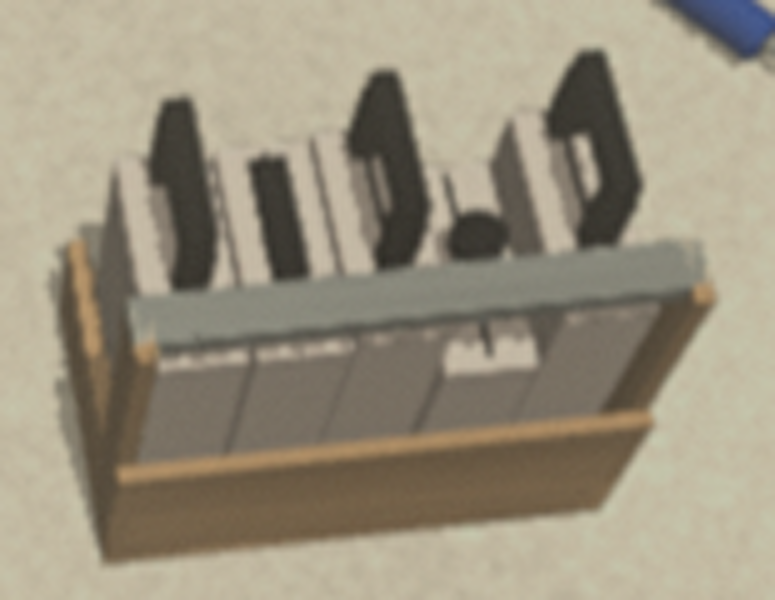

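The enlarged top crop shows the middle handle's bar from its rear end near crop (365,195) to its front end near (336,385). The knobbed low case is to its left (+y) and the plain case to its right. In the side crop the middle handle's top edge runs from (385,70) to about (425,205). Now I'll measure it numerically.

Run:
```python
from h import *
a=cv2.imread('pics/top0.png');c=cam('top')
g=cv2.resize(a,None,fx=6,fy=6,interpolation=cv2.INTER_LINEAR).max(2)
def cr(x,y): return x+170*6,y+165*6
def px(U): return (np.array(U)+.5)/6-.5
# left-edge (top, z=182) subpixel points for three handles
dirs=[]
for (x0,y0,x1,y1) in((98,170,70,335),(343,205,320,365),(592,225,568,390)):
    L=[];W=[]
    for y in np.linspace(y0,y1,25):
        xc=x0+(x1-x0)*(y-y0)/(y1-y0); X,Y=cr(xc,y); row=g[int(Y),int(X)-25:int(X)+80]
        d=np.where(row<95)[0]
        if len(d): L.append(onz(c,px((int(X)-25+d[0],Y)),182)); e=d[np.where(np.diff(d)>1)[0][0]] if (np.diff(d)>1).any() else d[-1]; W.append(e-d[0])
    L=np.array(L)[:,:2]; v=cv2.fitLine(L.astype(np.float32),cv2.DIST_HUBER,0,.01,.01).ravel(); 
    if v[0]<0:v[:2]*=-1
    print('mid',v[2:].round(1),'yaw',np.degrees(np.arctan2(v[1],v[0])).round(2),'w px',np.median(W)/6); 
# ends of the middle bar along its axis
col=[(344+12,150,318+12,420)]
for x0,y0,x1,y1 in col:
    yy=np.arange(150,420); xx=345+14-(yy-192)*0.153
    s=[g[int(y+990),int(x+1020)] for x,y in zip(xx,yy)]
    d=[i for i,v in enumerate(s) if v<85]; i0,i1=d[0],d[-1]
    for i in(i0,i1): print('end',xx[i].round(1),yy[i],onz(c,px(cr(xx[i],yy[i])),182).round(1))
# rack yaw from keeper bar edges
hs=a[165:255,170:303]
s=cam('side')
for uv in((385,70),(425,200)): print('side',onz(s,(np.array(uv)+.5)/5-.5+[350,95],182).round(1))
t=arm.camera_params('top'); print('camC',(-c[1].T@c[2]).round(1))
```

```text
mid [577.1 260.6] yaw -6.86 w px 11.5
mid [569.7 186.5] yaw -6.51 w px 9.666666666666666
mid [556.8 112.3] yaw -6.7 w px 7.666666666666667
end 359.9 186 [597.2 177.4 182. ]
end 324.4 418 [527.7 185.1 182. ]
side [538.6 185.2 182. ]
side [592.8 181.9 182. ]
camC [ 477.6    2.6 1010.5]
```

The handle centre comes out at about (567,181,182) with yaw −6.7°. It is confirmed in both views, and the handle spacing is about 75 mm as stated. The mat centre is about (630,−173). Moving above the handle for a wrist-camera check.

>>> servo_tool([
  [[45, 0, 0, -40, 0, 0, 0], [45, 60, 30, -50, 0, 0, -0.128], [45, 505, 311, -50, 0, 0, -0.128], [45, 505, 311, -50, 0, 0, -0.128], [45, 505, 311, -50, 0, 0, -0.128], [45, 505, 311, -50, 0, 0, -0.128], [45, 505, 311, -50, 0, 0, -0.128], [45, 505, 311, -50, 0, 0, -0.128], [45, 505, 311, -20, 0, 0, -0.128], [45, 505, 311, -10, 0, 0, -0.128]],
])

```text
clock: 1.4
position: [543.1, 206.2, 251.9]
ee_rot: [0.998, -0.058, 0.001, -0.001]
contact_force: [0.4, 1.6, 0.3]
gripper_width: 45.0
grasp_force: 0.0
```

>>> servo_tool([
  [[45, 0, 0, 0, 0, 0, 0], [45, 0, 0, 0, 0, 0, 0], [45, 0, 0, 0, 0, 0, 0], [45, 0, 0, 0, 0, 0, 0]],
])

```text
clock: 1.9
position: [541.1, 208.8, 252.4]
ee_rot: [0.998, -0.057, 0.0, -0.0]
contact_force: [0.2, 0.2, -0.5]
gripper_width: 45.3
grasp_force: 0.0
```

Run:
```python
from h import *
s=arm.read_state(); print(s['clock'],s['position'].round(1) if hasattr(s['position'],'round') else s['position'],s['ee_rot'],s['gripper_width'],s['contact_force'])
c=cam('wrist'); np.savez('w1.npz',*c)
im=arm.get_image('wrist'); cv2.imwrite('pics/w1.png',im[:,:,::-1])
for X in((537,184.5,182),(597,177.5,182),(567,181,182)): print(proj(c,X).round(1))
```

```text
1.9 [541.1 208.8 252.4] [ 9.98356707e-01 -5.73021696e-02  4.28926995e-04 -4.03949572e-04] 45.32955921274493 [ 0.15408615  0.23927626 -0.47309507]
[348.5 213.6]
[351.2 128.5]
[349.8 172.6]
```

View pics/w1.png

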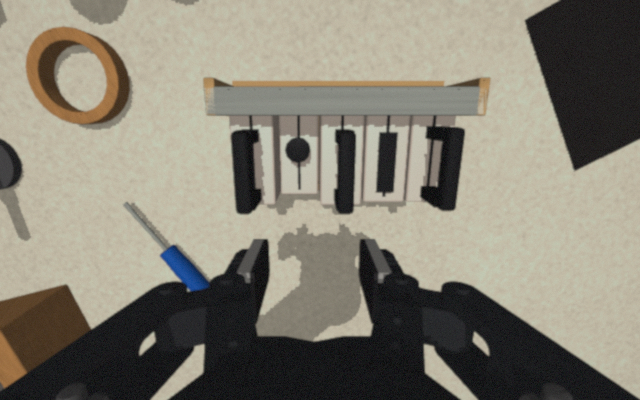

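The wrist view shows the middle bar at columns 336–355 and rows 131–212, close to the prediction. The knobbed case is to its left and the plain case to its right. Now I'll measure the bar sub-pixel.

Run:
```python
from h import *
z=np.load('w1.npz'); c=[z['arr_0'],z['arr_1'],z['arr_2']]
g=cv2.imread('pics/w1.png').max(2).astype(float)
print('C',(-c[1].T@c[2]).round(1))
def edges(r,lo,hi,t=90):
    x=g[r,lo:hi]; d=np.where(x<t)[0]; a,b=d[0],d[-1]
    f=lambda i,j:i+(x[i]-t)/(x[i]-x[j])*(j-i)
    return lo+f(a,a-1),lo+f(b,b+1)
for lo,hi,n in((325,365,'mid'),(225,272,'L'),(420,475,'R')):
  E=np.array([[r,*edges(r,lo,hi)] for r in range(145,200,6)])
  print(n,E.round(1).tolist()[::3])
  for k in(1,2):
    P=np.array([onz(c,(e[k],e[0]),182)[:2] for e in E]); v=np.polyfit(P[:,0],P[:,1],1); print(n,k,'y@567',np.polyval(v,567).round(1),'yaw',np.degrees(np.arctan(v[0])).round(2))
col=g[115:225,342:350].mean(1); d=np.where(col<90)[0]+115; print('rows',d[0],d[-1])
for r in(d[0],d[-1]): print(onz(c,(346,r),182).round(1))
```

```text
C [606.7 201.9 394.5]
mid [[145.0, 337.4, 354.8], [163.0, 337.4, 354.1], [181.0, 337.1, 353.5], [199.0, 334.2, 352.8]]
mid 1 y@567 190.4 yaw -8.62
mid 2 y@567 178.2 yaw -6.71
L [[145.0, 231.7, 253.1], [163.0, 232.8, 254.1], [181.0, 234.0, 254.8], [199.0, 235.4, 261.0]]
L 1 y@567 263.4 yaw -6.7
L 2 y@567 247.0 yaw -1.46
R [[145.0, 430.0, 462.3], [163.0, 428.2, 460.0], [181.0, 426.5, 457.8], [199.0, 422.9, 455.4]]
R 1 y@567 126.4 yaw -10.81
R 2 y@567 103.7 yaw -6.68
rows 130 213
[596.4 181.1 182. ]
[537.6 186.2 182. ]
```

>>> servo_tool([
  [[45, 29, 22, 20, 0, 0, 0], [45, 29, 22, 40, 0, 0, 0], [45, 29, 22, 40, 0, 0, 0], [45, 29, 22, 40, 0, 0, 0], [45, 29, 22, 40, 0, 0, 0]],
])

```text
clock: 2.58
position: [568.2, 183.1, 213.0]
ee_rot: [0.998, -0.058, 0.001, -0.001]
contact_force: [-0.5, -0.3, 0.2]
gripper_width: 45.0
grasp_force: 0.0
```

Run:
```python
from h import *
s=arm.read_state(); print(s['clock'],s['position'].round(1),s['ee_rot'].round(4))
c=cam('wrist'); np.savez('w2.npz',*c)
im=arm.get_image('wrist'); cv2.imwrite('pics/w2.png',im[:,:,::-1])
```

```text
2.575 [568.2 183.1 213. ] [ 9.983e-01 -5.790e-02  1.000e-03 -6.000e-04]
```

View pics/w2.png

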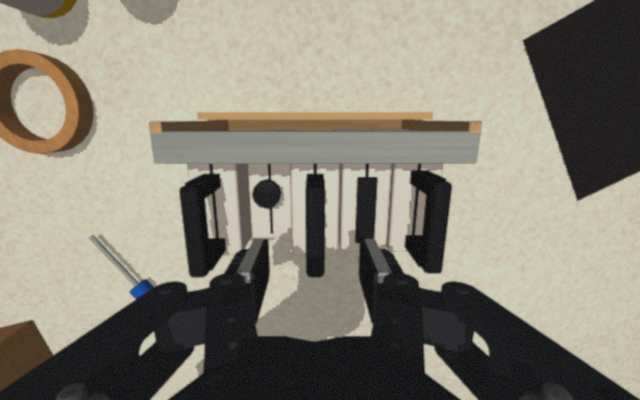

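The wrist view shows the bar between the fingers at columns 307–325 (centre about 316), with the finger gap spanning 268–363, so it is centred. The bar's rows 175–276 match the expected handle. I'll descend and grip.

>>> servo_tool([
  [[45, 0, 0, 20, 0, 0, 0], [45, 0, 0, 40, 0, 0, 0], [45, 0, 0, 56, 0, 0, 0], [45, 0, 0, 56, 0, 0, 0], [45, 0, 0, 56, 0, 0, 0]],
])

```text
clock: 3.25
position: [568.5, 182.7, 156.5]
ee_rot: [0.998, -0.058, 0.001, -0.0]
contact_force: [0.1, -0.8, 0.6]
gripper_width: 45.2
grasp_force: 0.0
```

>>> servo_tool([
  [[0, 0, 0, 0, 0, 0, 0], [0, 0, 0, 0, 0, 0, 0], [0, 0, 0, 0, 0, 0, 0], [0, 0, 0, 0, 0, 0, 0], [0, 0, 0, 0, 0, 0, 0], [0, 0, 0, 0, 0, 0, 0], [0, 0, 0, 0, 0, 0, 0], [0, 0, 0, 0, 0, 0, 0]],
])

```text
clock: 4.25
position: [568.3, 182.6, 156.5]
ee_rot: [0.998, -0.058, 0.001, -0.0]
contact_force: [-1.0, 0.5, 5.3]
gripper_width: 11.0
grasp_force: 59.7
```

Gripped at 11 mm opening with 60 N. Now I'll tip the case about its lower front edge, easing the foot back slightly to stay off the lip.

>>> servo_tool([
  [[0, -5, 0, -2.5, 0, 0.035, 0], [0, -10, 0, -4, 0, 0.07, 0], [0, -15, 0, -5, 0, 0.105, 0], [0, -19.5, 0, -5.5, 0, 0.14, 0], [0, -24.5, 0, -6, 0, 0.175, 0], [0, -29, 0, -6, 0, 0.21, 0], [0, -33.5, 0, -6, 0, 0.245, 0], [0, -38.5, 0, -6, 0, 0.28, 0], [0, -38.5, 0, -6, 0, 0.28, 0], [0, -38.5, 0, -6, 0, 0.28, 0]],
])

```text
clock: 5.5
position: [529.5, 186.6, 161.0]
ee_rot: [0.989, -0.058, 0.138, 0.009]
contact_force: [0.4, 0.1, -1.0]
gripper_width: 10.7
grasp_force: 58.8
```

Run:
```python
from h import *
s=arm.read_state(); print(s['clock'],s['position'].round(1),s['ee_rot'].round(4),s['gripper_width'],s['contact_force'].round(1),s['wrist_torque'])
a=arm.get_image('side'); b=arm.get_image('top')
A=cv2.resize(a[75:215,330:505],None,fx=3.6,fy=3.6)[:, :,::-1];B=cv2.resize(b[150:270,130:330],None,fx=2,fy=2)[:,:,::-1]
cv2.imwrite('pics/tip.png',A)
```

```text
5.5 [529.5 186.6 161. ] [ 0.9886 -0.0581  0.1384  0.0085] 10.712279981055817 [ 0.4  0.1 -1. ] [0.06114529 0.55968198 0.01551968]
```

View pics/tip.png

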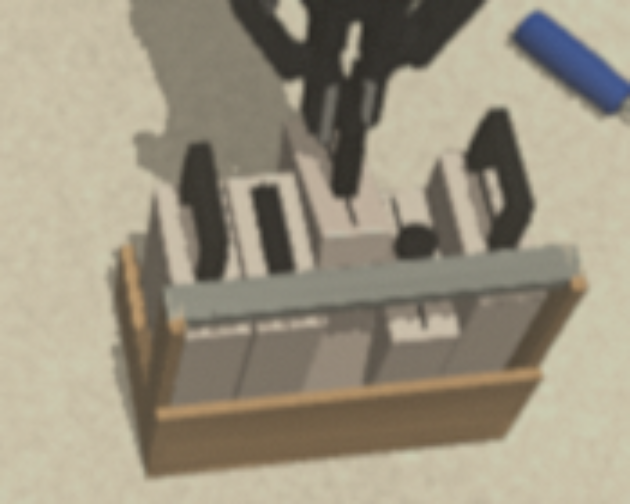

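The side view shows the middle case leaning forward out of the row: its top is at crop (340,215) and its foot is still behind the lip. Neighbours upright and in place. Next I'll lift over the lip and pull out forwards.

>>> servo_tool([
  [[0, 2.8, 0, -9.6, 0, 0, 0], [0, 5.5, 0, -19.2, 0, 0, 0], [0, 8.3, 0, -28.8, 0, 0, 0], [0, -6, 0, -33, 0, 0, 0], [0, -25, 0, -38.5, 0, 0, 0], [0, -44, 0, -44, 0, 0, 0], [0, -63.5, 0, -49.5, 0, 0, 0], [0, -83, 0, -55, 0, 0, 0], [0, -102, 0, -60.5, 0, 0, 0], [0, -102, 0, -60.5, 0, 0, 0]],
])

```text
clock: 6.85
position: [414.0, 199.7, 191.5]
ee_rot: [0.989, -0.057, 0.139, 0.008]
contact_force: [-0.3, -0.9, -2.3]
gripper_width: 11.3
grasp_force: 58.7
```

>>> servo_tool([
  [[0, -3, 0, -17, 0, -0.05, 0], [0, -6, 0, -33, 0, -0.1, 0], [0, -6, 0, -33, 0, -0.16, 0], [0, -6, 0, -33, 0, -0.22, 0], [0, -6, 0, -33, 0, -0.28, 0], [0, -6, 0, -33, 0, -0.28, 0], [0, -6, 0, -33, 0, -0.28, 0]],
])

```text
clock: 7.72
position: [400.8, 201.6, 221.4]
ee_rot: [0.998, -0.059, 0.0, 0.0]
contact_force: [-0.2, 0.3, -2.5]
gripper_width: 10.8
grasp_force: 58.7
```

Run:
```python
from h import *
from scipy.spatial.transform import Rotation as Q
s=arm.read_state(); p=s['position'];R=Q.from_quat(s['ee_rot']).as_matrix();print(s['clock'],p.round(1),R.round(4).tolist(),s['gripper_width'],s['contact_force'].round(1))
c=cam('wrist');np.savez('w3.npz',*c)
a=arm.get_image('side');w=arm.get_image('wrist')
cv2.imwrite('pics/s3.png',a[:,:,::-1]);cv2.imwrite('pics/w3.png',w[:,:,::-1])
# case centre sits +8.7 along tool x from the TCP; mat centre from both views
t=np.array([630.3,-173])
for T in ([430,-150],t-R[:2,0]*8.7): print('to',np.round(T,1),'tool shift',(R.T@np.r_[np.array(T)-p[:2],0]).round(1))
```

```text
7.725 [400.8 201.6 221.4] [[0.9931, -0.1169, 0.0004], [-0.1169, -0.9931, -0.0007], [0.0004, 0.0006, -1.0]] 10.8484819956972 [-0.2  0.3 -2.5]
to [ 430 -150] tool shift [7.010e+01 3.458e+02 3.000e-01]
to [ 621.7 -172. ] tool shift [2.631e+02 3.452e+02 3.000e-01]
```

View pics/s3.png

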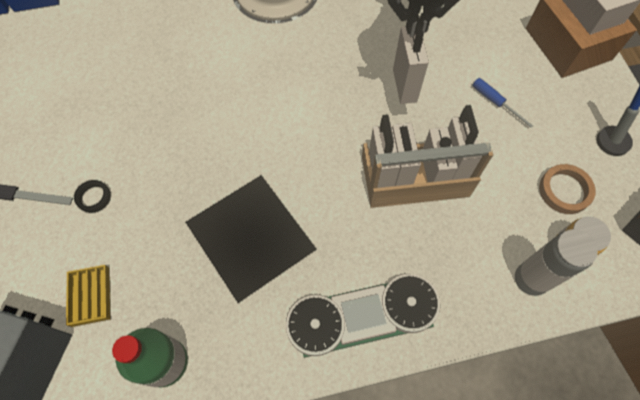

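The case hangs upright from the gripper, near (410,65), and both neighbours are still standing in the rack. I'll carry it across in front of the rack and then out to the mat.

>>> servo_tool([
  [[0, 4, 20, 0, 0, 0, 0], [0, 10, 55, 0, 0, 0, 0], [0, 18, 95, 0, 0, 0, 0], [0, 27, 135, 0, 0, 0, 0], [0, 36, 175, 0, 0, 0, 0], [0, 45, 215, 0, 0, 0, 0], [0, 60, 255, 0, 0, 0, 0], [0, 80, 290, 0, 0, 0, 0], [0, 105, 320, 0, 0, 0, 0], [0, 135, 340, 0, 0, 0, 0]],
])

```text
clock: 9.07
position: [494.7, -153.5, 221.9]
ee_rot: [0.998, -0.059, -0.0, 0.0]
contact_force: [0.5, 1.1, -2.0]
gripper_width: 11.0
grasp_force: 58.7
```

>>> servo_tool([
  [[0, 30, 3, 0, 0, 0, 0], [0, 65, 5, 0, 0, 0, 0], [0, 100, 5, 0, 0, 0, 0], [0, 120, 5, 0, 0, 0, 0], [0, 128, 5, 10, 0, 0, 0], [0, 128, 5, 25, 0, 0, 0], [0, 128, 5, 40, 0, 0, 0], [0, 128, 5, 50, 0, 0, 0], [0, 128, 5, 50, 0, 0, 0], [0, 128, 5, 50, 0, 0, 0]],
])

```text
clock: 10.32
position: [622.3, -171.3, 172.4]
ee_rot: [0.998, -0.058, 0.001, 0.0]
contact_force: [0.1, -0.3, -2.3]
gripper_width: 10.7
grasp_force: 58.7
```

Run:
```python
from h import *
from scipy.spatial.transform import Rotation as Q
s=arm.read_state(); p=s['position'];R=Q.from_quat(s['ee_rot']).as_matrix();print(s['clock'],p.round(1),s['ee_rot'].round(4),s['gripper_width'],s['contact_force'].round(1))
c=cam('wrist');np.savez('w4.npz',*c);a=arm.get_image('side');w=arm.get_image('wrist')
A=a[90:320,130:400];A=cv2.resize(A,None,fx=400/A.shape[0],fy=400/A.shape[0])
cv2.imwrite('pics/m4.png',np.hstack([A[:,:330],cv2.resize(w,None,fx=.73,fy=1)])[:,:,::-1]); cv2.imwrite('pics/w4.png',w[:,:,::-1])
print('TCP-based case origin',(p+R[:,0]*8.7).round(1))
```

```text
10.325 [ 622.3 -171.3  172.4] [ 9.983e-01 -5.820e-02  6.000e-04  2.000e-04] 10.664604599300871 [ 0.1 -0.3 -2.3]
TCP-based case origin [ 630.9 -172.4  172.4]
```

View pics/m4.png

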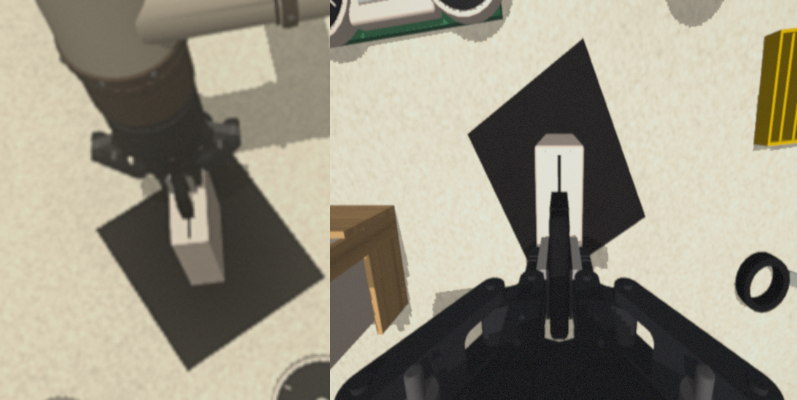

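The case is held over the middle of the mat, upright in both the side and wrist views, with dark mat all around its foot. I'll lower it until it touches.

>>> servo_tool([
  [[0, 0, 0, 8, 0, 0, 0], [0, 0, 0, 16, 0, 0, 0], [0, 0, 0, 21, 0, 0, 0], [0, 0, 0, 23, 0, 0, 0], [0, 0, 0, 23.5, 0, 0, 0], [0, 0, 0, 23.5, 0, 0, 0]],
])

```text
clock: 11.18
position: [622.1, -171.3, 148.4]
ee_rot: [0.998, -0.058, 0.0, 0.0]
contact_force: [-0.2, 0.2, -2.2]
gripper_width: 11.1
grasp_force: 58.8
```

>>> servo_tool([
  [[0, 0, 0, 0.6, 0, 0, 0], [0, 0, 0, 1.2, 0, 0, 0], [0, 0, 0, 1.2, 0, 0, 0]],
])

```text
clock: 11.55
position: [622.1, -171.4, 147.7]
ee_rot: [0.998, -0.058, 0.0, 0.0]
contact_force: [-1.5, -0.4, 0.6]
gripper_width: 10.8
grasp_force: 59.1
```

>>> servo_tool([
  [[0, 0, 0, 0.7, 0, 0, 0], [0, 0, 0, 0.7, 0, 0, 0]],
])

```text
clock: 11.8
position: [622.2, -171.5, 147.7]
ee_rot: [0.998, -0.058, 0.001, 0.0]
contact_force: [-2.2, 0.6, 5.7]
gripper_width: 11.2
grasp_force: 59.9
```

The foot is down, with about 8 N on the mat. Releasing slowly, then rising.

>>> servo_tool([
  [[16, 0, 0, 0, 0, 0, 0], [20, 0, 0, 0, 0, 0, 0], [30, 0, 0, 0, 0, 0, 0], [40, 0, 0, 0, 0, 0, 0], [45, 0, 0, 0, 0, 0, 0], [45, 0, 0, 0, 0, 0, 0]],
])

```text
clock: 12.55
position: [622.0, -171.3, 146.3]
ee_rot: [0.998, -0.058, 0.0, -0.0]
contact_force: [-0.9, 0.3, -0.4]
gripper_width: 45.1
grasp_force: 0.0
```

>>> servo_tool([
  [[45, 0, 0, -10, 0, 0, 0], [45, 0, 0, -30, 0, 0, 0], [45, 0, 0, -60, 0, 0, 0], [45, -30, 0, -100, 0, 0, 0], [45, -80, 0, -120, 0, 0, 0], [45, -130, 0, -120, 0, 0, 0], [45, -170, 0, -120, 0, 0, 0], [45, -170, 0, -120, 0, 0, 0]],
])

```text
clock: 13.55
position: [451.0, -151.4, 268.1]
ee_rot: [0.998, -0.058, 0.001, -0.0]
contact_force: [0.9, 0.4, 0.1]
gripper_width: 45.3
grasp_force: 0.0
```

Run:
```python
from h import *
s=arm.read_state();print(s['clock'],s['position'].round(1),s['contact_force'].round(1))
a=arm.get_image('side');A=cv2.resize(a[60:320,170:510],None,fx=2.3,fy=2.3);cv2.imwrite('pics/end.png',A[:,:,::-1])
```

```text
13.55 [ 451.  -151.4  268.1] [0.9 0.4 0.1]
```

View pics/end.png

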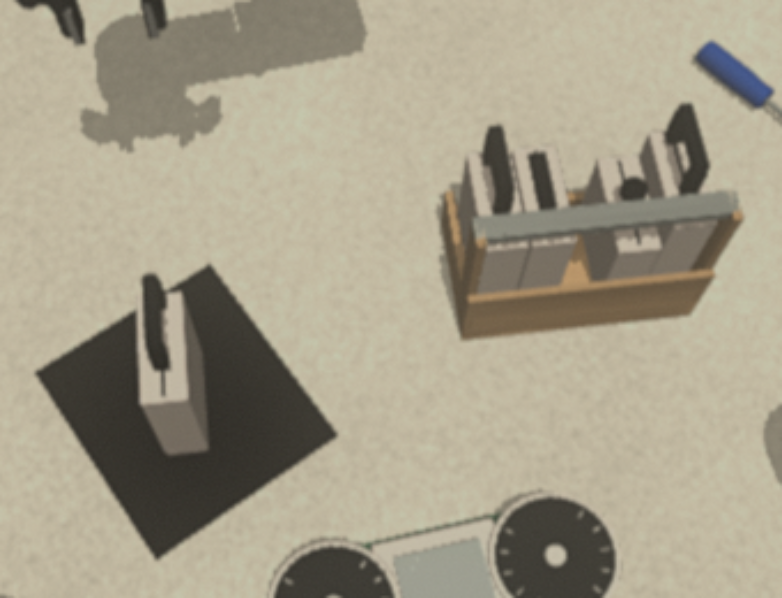

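The side view shows the case standing upright in the middle of the mat, with its foot's rear edge at (165–208,452) and the mat's centre near (187,410). Both neighbours are upright in the rack and the gripper is clear. Handing in.

```bash
python3 -c "
from bench import arm
print(arm.job_done())"
```

```text
the job is handed in; nothing more can be done
None
```

The middle case was tipped out, pulled free and stood upright in the middle of the mat; both neighbouring cases are still standing in the rack, and the job was handed in about 13.6 s into the run (no verdict was returned).

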